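# Scrub out a leaning thermal-paste cartridge

## Task

Take the long brush from its holder and scrub the inside of the leaning cartridge with three strokes down: each time run the brush down until its nose presses with a few newtons on the piston at the bottom (its depth differs every time, so feel for it), keep it pressed for a moment, and after the first and second press draw the brush back up until about half of its bristle head shows at the mouth. Press gently, never as hard as 15 N. Then stand the brush upright in its holder again and let go of it; leave the paste jar, the screw tray and the screwdriver where they are.

Things in the scene. Friction and masses are not known exactly. Their poses are not given: they have to be found in the camera images.
- cradle: Fixed aluminium cradle, base plate 130 x 90 x 12 mm, two cheeks 50 mm long, 62 mm high and 69 mm apart over their outsides, holding a grey plastic cartridge (open tube) that leans 0.5 rad from upright, mouth towards the cradle's own -x, about towards the robot. Origin: centre of the base's underside on the bench; z up. The cartridge cannot move in it.
- mouth: Centre of the cartridge's mouth, on the bore's axis, in the plane of the rim, 146 mm above the bench, 35 mm from the cradle's origin towards its -x; z points out of the bore along its axis, y is level. The tube is 135 mm long, 52 mm outside, bore 44 mm diameter, flaring to 54 mm (62 outside) over the last 12 mm at the mouth. It carries the piston.
- brush: Loose brush, 190 mm long, 80 to 150 g, round about its z axis. Origin at the centre of the flat nose; z points up the brush to the handle. Black bristle head 35 mm diameter (rigid; the tufts you see stand out to 38 mm) from 0 to 40 mm, steel rod 8 mm diameter to 105 mm, wooden handle 18 mm diameter from 105 to 190 mm. It starts upright in the holder, nose down.
- nose (a point): Centre of the brush's flat nose (the brush's origin).
- grip (a point): Point on the brush's axis 152 mm above the nose, within the handle: a good place to grip, high enough for the fingers to stay outside the cartridge.
- holder: Fixed plain steel cup in which the brush stands: 55 mm high, outside diameter 60 mm (68 mm foot), inside diameter 52 mm, inner floor flat, 8 mm above the bench. Origin: centre of its underside on the bench, z up.
- jar: Bystander: closed jar of paste, 54 mm diameter, 50 mm high, origin centre of its underside.
- tray: Bystander: steel screw tray, 90 x 60 x 18 mm, origin centre of its underside.
- driver: Bystander: screwdriver lying on the bench, 180 mm long along its x; origin at its middle.
- bore (a point): Point on the bore's axis 60 mm below the mouth. The piston closes the bore somewhere between here and 45 mm deeper (60 to 105 mm below the mouth); its depth is not given. Its flat rubber face is springy: it yields about 1 mm for each 1.5 N, at most 12 mm; the piston itself stays put.
Things that resemble listed ones, but are neither listed nor needed, are in the scene too. Of the things that look like the brush, the smaller one is meant. What is shaped like the holder but orange or pink is not meant.

How it is judged:
By the outcome, as a careful person would: the job done as asked, in the order asked, and still so for the second after the job is handed in, with the robot touching nothing.
It also fails if it takes over 64 s, if anything falls off the work surface, if the arm or the gripper's body presses on something with over 40 N, if the wrist force passes 120 N, or if a joint passes its speed limit or range.

## Robot

A 7-joint arm with a two-finger parallel gripper is mounted at the origin on the work surface. World frame = base frame: x ahead of the robot, y to its left, z up, the work surface at z = 0. Lengths are in mm, angles in degrees, forces in N, time in s.
With the tool pointing down it reaches from about 425 to 950 mm from the base axis. Payload 4.7 kg.
Tool frame: the origin (TCP) lies at the centre of the arm's flange, where the gripper is bolted on; the fingertips stand 173 mm ahead of it and the grasp point (between the pads) lies 155 mm ahead of it (r.grip_point_offset is the distance from the TCP to the grasp point, in mm); z points along the fingers, y is the line along which they close (so a half turn about z gives the same grasp; the last joint's range is limited). The gripper opens to 85 mm and grips with 20 to 120 N. Pads are 22 mm wide; open, the fingers measure 114 mm over their backs; the gripper's body (76 mm by 85 mm) begins 54 mm behind the grasp point. The pads swing forward as they close: fully open they stand 13 mm farther back than shut.
Start: joints at [-77.401, 26.849, -2.785, 87.806, 1.381, 65.374, -4.715], TCP at [166.174, 654.23, 404.735] pointing down, gripper open.
Joint ranges: [-148.3, 148.3], [-19.14, 114.17], [-79.39, 73.82], [5.75, 140.21], [-59.74, 239.74], [12.07, 113.84], [-152.46, 152.46]. Speed limits (degrees/s): [147.25, 147.25, 180, 180, 180, 180, 180].

## Interface

Orientations are given as a 3x3 rotation matrix whose columns are the frame's x, y, z axes.
In Python, from cell import r gives the robot as it stands.
- The arm moves only by the tool move_arm, never from a script. Its argument "rows" is a list that holds one entry, the list of rows, each a list of 6 numbers: the shift along the tool's x, y, z in m, then the turn, a rotation vector about the tool's x, y, z in rad. In form: [[[dx, dy, dz, ax, ay, az], ...]]. A call has 1 to 5 rows; each row is the pose to reach, as a shift and turn from the pose commanded when the call began, along the tool's axes at that moment; what a row does not reach only later rows make up. A row lasts 1/10 s, in which the tool goes at most 50 mm and 8.59 degrees, less where a joint would pass 70% of its speed; a pose out of reach is approached as far as the arm can. A call with a gripper value outside its range is refused whole. "jaw" is the opening, from 0 (shut) to 1 (fully open), set as the call begins (left out, the last holds). The fingers move at their own pace and stop on an object; the grip force is fixed at half the most. Time passes only in rows, so rows that repeat a pose let the fingers close. It gives the time, the measured TCP pose, the force, the opening and the grip force at its end, in the units of the state.
- r.read_state(): the state, without advancing time (a new reading comes with each control period).
- r.grab_frame(name): name is "scene" or "top"; returns the picture (384x512x3 uint8, red, green, blue); there is no depth.
- r.camera_info(name): a dict with "K" (3x3 intrinsics, pixels), "camera_from_world" (4x4, takes a point from world to camera coordinates). Camera axes: x right, y down, z forward; pixel columns grow to the right and rows downward; lengths in mm; the calibration is good to about 2 mm. A picture is of the moment at which its call begins. camera_info takes no time and is no camera call.
- r.sign_off(): hands the job in; it is judged then, once.
The state is a dict: "time": time; "q": joint angles; "dq": joint speeds; "effort": joint torques, N m; "eef_pos": TCP position; "tool_rot": TCP orientation; "wrist_force": force on the tool from outside, world axes, zero at the start; "wrist_torque": the same for the moment, N m; "width": opening from 0.0 (shut) to 1.0 (fully open); "grasp_force": force on a finger pad.
Only numpy, scipy, OpenCV 4.12 (cv2) and the standard library are available. Lean on these libraries where they do the work, as an engineer would, in place of code of your own. Each camera call takes 0.05 s, during which the arm holds its last target. There are 200 camera calls.

## Working session

There is one attempt and no reset: what is moved stays moved. The work goes in short steps, Python scripts to look and compute and a tool call to move; the robot and the scene stay as the last step left them, time stands still between calls to the robot, and variables do not carry over. Pictures are saved under pics/ and viewed, at most 10 in all, crops included, and the job is handed in when it is done.

Besides the shell and the picture viewer there is one more tool, called after "Request:" as name(argument=value, ...), one argument or row to a line, values as JSON. move_arm: Moves the arm, as the interface text tells. Its arguments: {"type":"object","properties":{"rows":{"type":"array","items":{"type":"array","items":{"type":"array","items":{"type":"number"}}}},"jaw":{"type":"number"}},"required":["rows"]}

```bash
mkdir -p pics; ls; python3 - <<'E'
from cell import r
import cv2,numpy as np
for n in("scene","top"):
    im=r.grab_frame(n); cv2.imwrite(f"pics/{n}0.png",cv2.resize(im[:,:,::-1],(800,600),interpolation=cv2.INTER_CUBIC)); np.save(f"{n}0.npy",im)
    c=r.camera_info(n); print(n,np.round(c["K"],1).tolist(),np.round(c["camera_from_world"],4).tolist())
s=r.read_state(); print(s)
E
```

```text
pics
scene [[383.7, 0.0, 255.3], [0.0, 383.7, 194.0], [0.0, 0.0, 1.0]] [[0.7771, 0.6292, -0.0098, -540.3321], [0.5363, -0.6703, -0.513, -194.5111], [-0.3293, 0.3934, -0.8584, 1090.0334], [0.0, 0.0, 0.0, 1.0]]
top [[432.3, 0.0, 247.9], [0.0, 432.3, 191.3], [0.0, 0.0, 1.0]] [[-0.0185, -0.9996, 0.0192, 105.0551], [-0.9894, 0.0155, -0.1443, 606.8306], [0.144, -0.0217, -0.9893, 1116.6109], [0.0, 0.0, 0.0, 1.0]]
{'time': 0.1, 'q': array([-77.39825195,  26.89209086,  -2.78492304,  87.86624175,
         1.37960714,  65.37516822,  -4.71561601]), 'dq': array([ 0.07689123, -0.17493465, -0.12806598, -0.11079645, -0.06876651,
       -0.04303519, -0.06013302]), 'effort': array([ 7.72458461e-04, -5.11513817e+01, -4.69265354e-02, -2.38388944e+01,
        1.07545493e-02,  4.35753667e-03,  1.19412439e-05]), 'eef_pos': array([166.15474607, 654.00633635, 403.77782449]), 'tool_rot': array([[-9.69204824e-01,  2.46255665e-01, -3.94512552e-04],
       [ 2.46255979e-01,  9.69203333e-01, -1.70037643e-03],
       [-3.63644479e-05, -1.74516411e-03, -9.99998477e-01]]), 'wrist_force': array([-0.31512629, -0.37167861, -0.43822859]), 'wrist_torque': array([-0.01637254,  0.03427412, -0.00951229]), 'grasp_force': 0.0, 'width': 1.0040749786115333}
```

View pics/scene0.png

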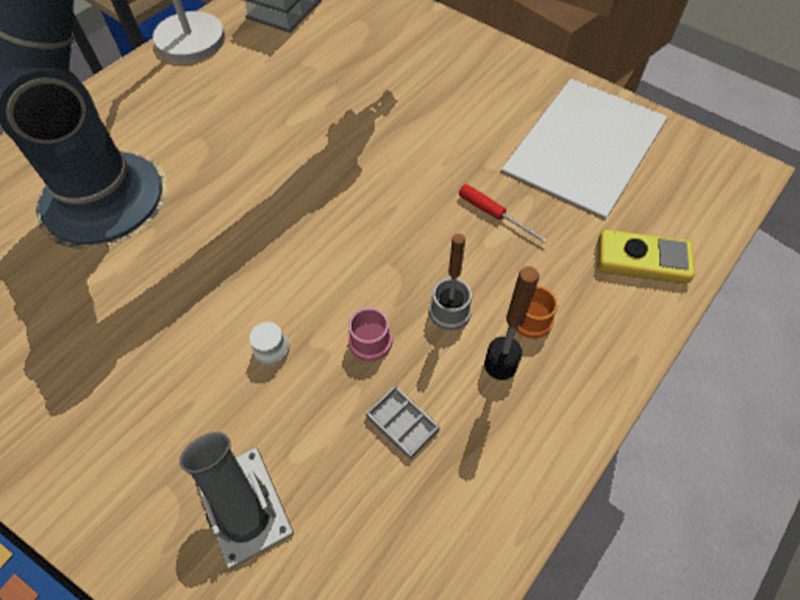

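View pics/top0.png

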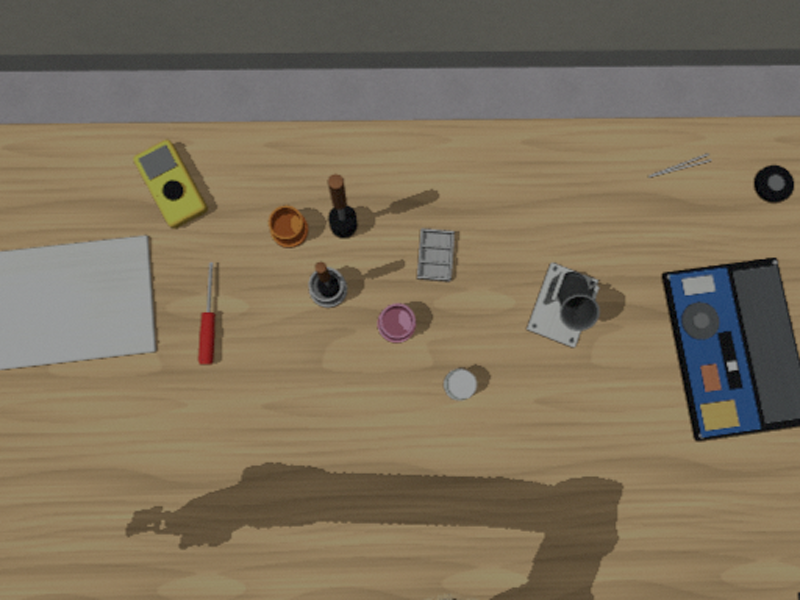

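The scene view shows two brush-like things: the smaller one standing in the grey steel cup (scene ≈(455,270), top ≈(325,285)) and a bigger one standing free (scene ≈(512,320), top ≈(342,210)). The smaller one in the grey cup fits the description. The pink cup (370,333) and the orange cup (535,310) are decoys. The cradle is at scene (240,500), top (568,305). I'll confirm with enlarged crops.

```bash
python3 - <<'E'
import cv2,numpy as np
S=np.load("scene0.npy");T=np.load("top0.npy")
def c(im,x,y,w,h,f): return cv2.resize(im[y:y+h,x:x+w,::-1],(w*f,h*f),interpolation=cv2.INTER_CUBIC)
a=c(S,265,145,65,70,6)   # holder/brush scene, 390x420
b=c(T,190,160,40,40,6)   # holder top 240
d=c(T,330,160,65,65,6)
e=c(S,110,270,80,95,6)
cv=np.zeros((600,800,3),np.uint8)
def put(i,x,y,W,H):
    cv[y:y+H,x:x+W]=cv2.resize(i,(W,H))
put(a,0,0,325,350);put(b,0,350,250,250);put(d,330,0,455,325)if 0 else put(d,330,0,270,270);put(e,330,275,272,323)
cv2.imwrite("pics/crops.png",cv)
E
```

```text
(no output)
```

View pics/crops.png

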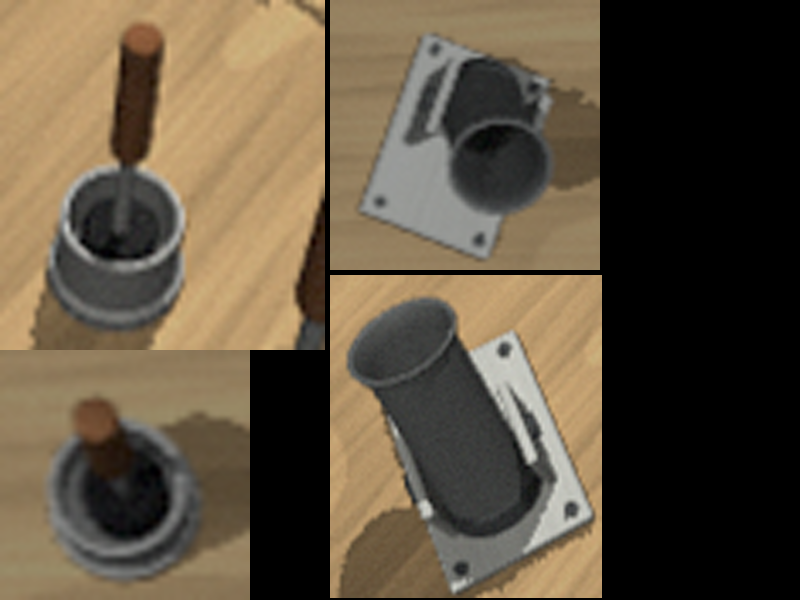

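The crops confirm it: the small brush with a wooden handle and black head stands in the grey steel cup. Mouth rim centre is at crop (501,166) top and (403,342) scene; plate corners are clear too. Now I'll triangulate.

```bash
cat > h.py <<'E'
import numpy as np
from cell import r
C={n:(np.array(r.camera_info(n)["K"]),np.array(r.camera_info(n)["camera_from_world"])) for n in("scene","top")}
def ray(n,p):
    K,M=C[n]; d=M[:3,:3].T@np.linalg.solve(K,[p[0],p[1],1.]); return -M[:3,:3].T@M[:3,3], d/np.linalg.norm(d)
def plane(n,p,z):
    o,d=ray(n,p); return o+d*(z-o[2])/d[2]
def tri(ps,pt):
    A=np.zeros((3,3));b=np.zeros(3);R=[ray("scene",ps),ray("top",pt)]
    for o,d in R: P=np.eye(3)-np.outer(d,d);A+=P;b+=P@o
    x=np.linalg.solve(A,b); return x,[np.linalg.norm(np.cross(x-o,d)) for o,d in R]
def proj(n,X):
    K,M=C[n]; v=K@(M[:3,:3]@X+M[:3,3]); return v[:2]/v[2]
E
python3 - <<'E'
from h import *
np.set_printoptions(precision=1,suppress=True)
sh=lambda x,y:(265+x/5-.5,145+y/5-.5); th=lambda x,y:(190+x/6.25-.5,160+(y-350)/6.25-.5)
tc=lambda x,y:(330+(x-330)/4.154-.5,160+y/4.154-.5); sc=lambda x,y:(110+(x-330)/3.4-.5,270+(y-275)/3.4-.5)
for nm,a,b,z in(("handle",sh(143,40),th(96,418),198),("rim",sh(123,219),th(119,487),55),("mouth",sc(403,342),tc(501,166),146)):
    print(nm,tri(a,b),plane("scene",a,z),plane("top",b,z))
t=[plane("top",tc(*p),12) for p in((425,33),(360,210),(488,258))]
s=[plane("scene",sc(*p),12) for p in((515,332),(592,517),(455,592))]
for l in(t,s):
    print(np.array(l)); 
    for i in(0,1):
        d=l[i+1]-l[i]; print(np.linalg.norm(d),np.degrees(np.arctan2(d[1],d[0])))
print((t[0]+t[2])/2,(s[0]+s[2])/2)
E
```

```text
handle (array([637.5, 197.8, 195.2]), [np.float64(0.20692038623235118), np.float64(0.20692038623205852)]) [638.7 196.2 198. ] [636.8 197.5 198. ]
rim (array([636.4, 200.1,  50.7]), [np.float64(1.0487968146098157), np.float64(1.0487968146095898)]) [638.4 198.6  55. ] [634.9 199.   55. ]
mouth (array([ 569.3, -203.6,  143.1]), [np.float64(0.6925353044620216), np.float64(0.6925353044620376)]) [ 571.  -203.1  146. ] [ 568.6 -203.3  146. ]
[[ 675.7 -198.8   12. ]
 [ 557.1 -149.2   12. ]
 [ 523.9 -232.5   12. ]]
128.54942702605922 157.30436287669355
89.6513257325877 -111.72892387256171
[[ 561.1 -150.4   12. ]
 [ 678.3 -200.2   12. ]
 [ 645.3 -280.    12. ]]
127.3941784846769 -23.024646732864053
86.2931970644612 -112.52423284409696
[ 599.8 -215.7   12. ] [ 603.2 -215.2   12. ]
```

Request:
move_arm(
  rows=[
    [[-0.025,-0.0143,0,0,0,0],[-0.065,-0.0373,0,0,0,0],[-0.106,-0.061,0,0,0,0],[-0.148,-0.085,0,0,0,0],[-0.19,-0.109,0,0,0,0]],
  ],
  jaw=1,
)

```text
time: 0.6
eef_pos: [324.5, 500.2, 404.3]
tool_rot: [[-0.969, 0.246, -0.0], [0.246, 0.969, -0.001], [0.0, -0.001, -1.0]]
wrist_force: [0.5, 0.7, 0.4]
width: 0.999
grasp_force: 0.0
```

Request:
move_arm(
  rows=[
    [[-0.042,-0.0241,0,0,0,0],[-0.084,-0.0482,0,0,0,0],[-0.126,-0.0723,0,0,0,0],[-0.168,-0.0963,0,0,0,0],[-0.21,-0.1204,0,0,0,0]],
  ],
)

```text
time: 1.1
eef_pos: [498.4, 331.7, 404.5]
tool_rot: [[-0.969, 0.246, -0.0], [0.246, 0.969, -0.0], [0.0, -0.0, -1.0]]
wrist_force: [1.0, 1.3, -0.7]
width: 0.998
grasp_force: 0.0
```

Request:
move_arm(
  rows=[
    [[-0.042,-0.0241,0,0,0,0],[-0.084,-0.0482,0,0,0,0],[-0.122,-0.07,0,0,0,0],[-0.152,-0.0872,0,0,0,0],[-0.1692,-0.097,0,0,0,0]],
  ],
)

```text
time: 1.6
eef_pos: [639.3, 194.3, 404.1]
tool_rot: [[-0.968, 0.25, -0.0], [0.25, 0.968, -0.002], [-0.0, -0.002, -1.0]]
wrist_force: [0.2, 0.4, -0.5]
width: 0.997
grasp_force: 0.0
```

Request:
move_arm(
  rows=[
    [[0,0,0.01,0,0,0],[0,0,0.03,0,0,0],[0,0,0.05,0,0,0],[0,0,0.06,0,0,0],[0,0,0.06,0,0,0]],
  ],
)

```text
time: 2.1
eef_pos: [635.9, 199.5, 342.5]
tool_rot: [[-0.97, 0.244, -0.005], [0.244, 0.97, -0.0], [0.004, -0.002, -1.0]]
wrist_force: [0.3, 0.2, -0.1]
width: 1.002
grasp_force: 0.0
```

```bash
python3 - <<'E'
from cell import r
import cv2,numpy as np
s=r.read_state(); print(s["eef_pos"],s["q"],s["wrist_force"])
o=[]
for n,x,y in(("scene",230,60),("top",140,120)):
    im=r.grab_frame(n); np.save(f"{n}1.npy",im); o.append(cv2.resize(im[y:y+160,x:x+130,::-1],(390,480),interpolation=cv2.INTER_CUBIC))
cv2.imwrite("pics/g1.png",np.hstack(o))
E
```

```text
[635.89230641 199.48054576 342.45619229] [-27.01323492  29.17962715   8.55865532  93.22480306  -4.97360846
  58.22366835  59.01539267] [ 0.29487427  0.18155166 -0.06492236]
```

View pics/g1.png

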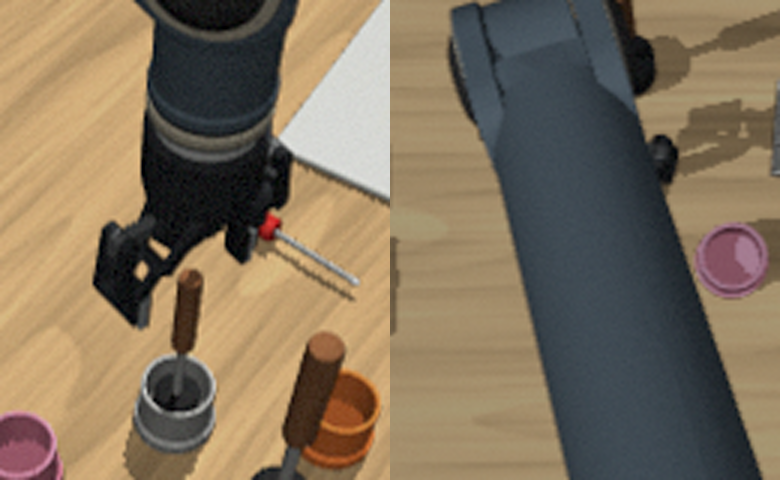

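The picture shows the handle top (190,275) centred between the open fingertips (140,320) and (240,255). I'll go on down and close.

Request:
move_arm(
  rows=[
    [[0,0,0.01,0,0,0],[0,0,0.022,0,0,0],[0,0,0.028,0,0,0],[0,0,0.028,0,0,0],[0,0,0.028,0,0,0]],
  ],
)

```text
time: 2.7
eef_pos: [637.6, 197.7, 316.4]
tool_rot: [[-0.969, 0.246, -0.0], [0.246, 0.969, -0.0], [0.0, -0.0, -1.0]]
wrist_force: [-0.6, 0.2, 0.4]
width: 1.004
grasp_force: 0.0
```

Request:
move_arm(
  rows=[
    [[0,0,0,0,0,0],[0,0,0,0,0,0],[0,0,0,0,0,0],[0,0,0,0,0,0],[0,0,0,0,0,0]],
  ],
  jaw=0,
)

```text
time: 3.2
eef_pos: [637.6, 197.8, 317.1]
tool_rot: [[-0.969, 0.246, 0.001], [0.246, 0.969, 0.001], [-0.001, 0.001, -1.0]]
wrist_force: [-0.6, -0.2, -1.0]
width: 0.195
grasp_force: 58.4
```

Request:
move_arm(
  rows=[
    [[0,0,0,0,0,0],[0,0,0,0,0,0],[0,0,0,0,0,0],[0,0,0,0,0,0],[0,0,0,0,0,0]],
  ],
)

```text
time: 3.7
eef_pos: [637.6, 197.8, 317.0]
tool_rot: [[-0.969, 0.246, 0.001], [0.246, 0.969, 0.0], [-0.001, 0.0, -1.0]]
wrist_force: [1.1, 0.0, 1.6]
width: 0.192
grasp_force: 58.4
```

Request:
move_arm(
  rows=[
    [[0,0,-0.015,0,0,0],[0,0,-0.05,0,0,0],[0,0,-0.095,0,0,0],[0,0,-0.135,0,0,0],[0,0,-0.165,0,0,0]],
  ],
)

```text
time: 4.2
eef_pos: [637.3, 197.4, 485.5]
tool_rot: [[-0.969, 0.246, 0.003], [0.246, 0.969, 0.001], [-0.003, 0.002, -1.0]]
wrist_force: [0.2, 0.4, -1.8]
width: 0.19
grasp_force: 58.5
```

Request:
move_arm(
  rows=[
    [[0.008,-0.024,0,0.01,-0.07,0],[0.02,-0.061,0,0.025,-0.17,0],[0.032,-0.098,0,0.042,-0.28,0],[0.044,-0.135,0,0.058,-0.39,0],[0.056,-0.172,0,0.0727,-0.4946,0]],
  ],
)

```text
time: 4.7
eef_pos: [539.5, 43.2, 482.2]
tool_rot: [[-0.856, 0.263, 0.446], [0.199, 0.962, -0.186], [-0.478, -0.07, -0.876]]
wrist_force: [0.4, -0.5, -0.1]
width: 0.194
grasp_force: 58.5
```

```bash
cat >> h.py <<'E'
from scipy.spatial.transform import Rotation as Ro
ax=np.array([-.4426,.1843,.8776]); mouth=np.array([569.7,-203,146]); L=309
def go(tcp,z=None):
    s=r.read_state(); R=s["tool_rot"]; p=s["eef_pos"]; d=R.T@(np.array(tcp)-p)
    t=R.T@np.array(-ax if z is None else z); c=np.cross([0,0,1],t); n=np.linalg.norm(c)
    print("t",s["time"],"pos",p,"q",s["q"],"F",s["wrist_force"],"\nshift mm",d,"turn",c/n*np.arctan2(n,t[2]))
def state(): 
    s=r.read_state(); a=-s["tool_rot"][:,2]; n=s["eef_pos"]-a*L; e=n-mouth; k=e@ax
    print("nose depth",-k,"offaxis",e-k*ax,"F axial",s["wrist_force"]@ax,"F",s["wrist_force"],"ang",np.degrees(np.arccos(min(1,a@ax))))
np.set_printoptions(precision=2,suppress=True)
E
python3 -c "
from h import *
go(mouth+ax*(L+25)); state()"
```

```text
t 4.7 pos [539.49  43.2  482.15] q [-28.47   5.5   16.85 108.97  21.1   43.44  51.14] F [ 0.4  -0.54 -0.11] 
shift mm [  84.38 -205.61   19.56] turn [-0.  0.  0.]
nose depth -44.751178571426394 offaxis [127.26 180.61  26.25] F axial -0.374871268307655 F [ 0.4  -0.54 -0.11] ang 0.0
```

Request:
move_arm(
  rows=[
    [[0.017,-0.041,0,0,0,0],[0.034,-0.083,0,0,0,0],[0.051,-0.125,0,0,0,0],[0.068,-0.166,0,0,0,0],[0.0795,-0.194,0,0,0,0]],
  ],
)

```text
time: 5.2
eef_pos: [419.0, -128.8, 457.3]
tool_rot: [[-0.857, 0.266, 0.441], [0.203, 0.961, -0.185], [-0.473, -0.069, -0.878]]
wrist_force: [-0.0, -0.2, -0.0]
width: 0.195
grasp_force: 58.6
```

Request:
move_arm(
  rows=[
    [[0.0045,-0.011,0,0,0,0],[0.0045,-0.011,0,0,0,0],[0.0045,-0.011,0,0,0,0]],
  ],
)

```text
time: 5.5
eef_pos: [415.0, -135.4, 456.6]
tool_rot: [[-0.857, 0.263, 0.443], [0.2, 0.962, -0.184], [-0.475, -0.069, -0.877]]
wrist_force: [-0.6, 0.6, -0.8]
width: 0.194
grasp_force: 58.6
```

```bash
python3 - <<'E'
from h import *
import cv2
go(mouth+ax*(L+25)); state()
for n in("scene","top"): print(n,proj(n,mouth),proj(n,mouth+ax*45),proj(n,mouth+ax*197))
o=[]
for n,x,y in(("scene",60,190),("top",310,110)):
    im=r.grab_frame(n); np.save(f"{n}2.npy",im); o.append(cv2.resize(im[y:y+150,x:x+130,::-1],(390,450),interpolation=cv2.INTER_CUBIC))
cv2.imwrite("pics/g2.png",np.hstack(o))
E
```

```text
t 5.5 pos [ 415.03 -135.41  456.59] q [-18.36  -6.7   27.03 123.36  16.24  35.56  74.03] F [-0.58  0.62 -0.82] 
shift mm [ 1.22 -2.81 19.47] turn [ 0.  0. -0.]
nose depth -44.48467073827868 offaxis [1.94 2.59 0.43] F axial -0.35168224682619087 F [-0.58  0.62 -0.82] ang 0.0
scene [130.51 288.72] [119.98 271.31] [ 78.08 202.01]
top [370.51 199.03] [372.54 205.36] [380.86 231.26]
```

View pics/g2.png

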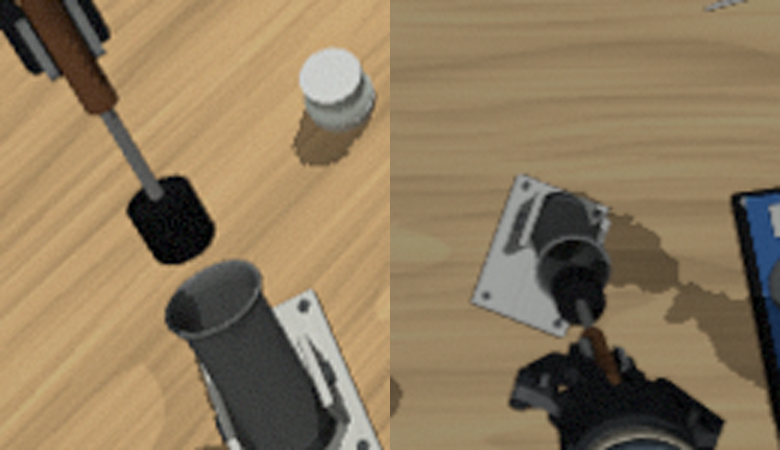

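The scene crop shows the nose (~(187,244)) right above the mouth ellipse (~(214,299)), with brush and bore parallel; only the measured ~3 mm lateral error is left. I'll correct it and go in.

Request:
move_arm(
  rows=[
    [[0.0012,-0.0028,0,0,0,0],[0.0012,-0.0028,0.015,0,0,0],[0.0012,-0.0028,0.035,0,0,0],[0.0012,-0.0028,0.05,0,0,0],[0.0012,-0.0028,0.055,0,0,0]],
  ],
)

```text
time: 6.1
eef_pos: [437.9, -147.8, 406.1]
tool_rot: [[-0.859, 0.262, 0.44], [0.199, 0.963, -0.184], [-0.472, -0.071, -0.879]]
wrist_force: [0.3, 0.7, -1.3]
width: 0.193
grasp_force: 58.6
```

Request:
move_arm(
  rows=[
    [[0,0,0.01,0,0,0],[0,0,0.022,0,0,0],[0,0,0.03,0,0,0],[0,0,0.034,0,0,0],[0,0,0.034,0,0,0]],
  ],
)

```text
time: 6.6
eef_pos: [452.7, -154.5, 377.3]
tool_rot: [[-0.858, 0.263, 0.442], [0.2, 0.962, -0.184], [-0.474, -0.07, -0.878]]
wrist_force: [0.4, -0.6, -0.1]
width: 0.195
grasp_force: 58.6
```

```bash
python3 -c "
from h import *
go(mouth+ax*(L-60)); state()"
```

```text
t 6.6 pos [ 452.72 -154.54  377.31] q [-16.42   4.9   31.04 125.34   4.4   22.22  85.97] F [ 0.38 -0.58 -0.14] 
shift mm [-0.27  0.2  14.69] turn [-0. -0.  0.]
nose depth 45.30121498357578 offaxis [-0.53 -0.17 -0.23] F axial -0.39321157620057334 F [ 0.38 -0.58 -0.14] ang 0.0
```

Request:
move_arm(
  rows=[
    [[0,0,0.004,0,0,0],[0,0,0.008,0,0,0],[0,0,0.012,0,0,0],[0,0,0.014,0,0,0],[0,0,0.016,0,0,0]],
  ],
)

```text
time: 7.1
eef_pos: [459.8, -157.6, 363.4]
tool_rot: [[-0.857, 0.263, 0.442], [0.2, 0.962, -0.184], [-0.474, -0.07, -0.878]]
wrist_force: [0.3, 0.1, -1.3]
width: 0.196
grasp_force: 58.6
```

Request:
move_arm(
  rows=[
    [[0,0,0.002,0,0,0],[0,0,0.004,0,0,0],[0,0,0.006,0,0,0],[0,0,0.007,0,0,0],[0,0,0.007,0,0,0]],
  ],
)

```text
time: 7.6
eef_pos: [462.8, -158.8, 357.3]
tool_rot: [[-0.858, 0.263, 0.442], [0.2, 0.962, -0.184], [-0.474, -0.07, -0.878]]
wrist_force: [-0.5, -0.5, -1.0]
width: 0.194
grasp_force: 58.6
```

Request:
move_arm(
  rows=[
    [[0,0,0.002,0,0,0],[0,0,0.004,0,0,0],[0,0,0.006,0,0,0],[0,0,0.007,0,0,0],[0,0,0.007,0,0,0]],
  ],
)

```text
time: 8.1
eef_pos: [465.9, -160.1, 351.1]
tool_rot: [[-0.858, 0.263, 0.442], [0.2, 0.962, -0.184], [-0.474, -0.07, -0.878]]
wrist_force: [-0.1, -0.1, -0.5]
width: 0.199
grasp_force: 58.6
```

Request:
move_arm(
  rows=[
    [[0,0,0.002,0,0,0],[0,0,0.004,0,0,0],[0,0,0.006,0,0,0],[0,0,0.007,0,0,0],[0,0,0.007,0,0,0]],
  ],
)

```text
time: 8.6
eef_pos: [469.0, -161.4, 345.0]
tool_rot: [[-0.858, 0.263, 0.442], [0.2, 0.962, -0.184], [-0.474, -0.07, -0.878]]
wrist_force: [-0.8, 0.4, -1.6]
width: 0.198
grasp_force: 58.6
```

```bash
python3 -c "
from h import *
go(mouth+ax*(L-60)); state()"
```

```text
t 8.6 pos [ 468.98 -161.4   344.95] q [-12.18   9.91  28.23 125.3   -2.62  17.57  92.55] F [-0.76  0.41 -1.59] 
shift mm [ -0.28   0.27 -22.17] turn [-0. -0.  0.]
nose depth 82.16392721126519 offaxis [-0.48 -0.21 -0.2 ] F axial -0.9793569050451962 F [-0.76  0.41 -1.59] ang 0.0
```

Request:
move_arm(
  rows=[
    [[0,0,0.002,0,0,0],[0,0,0.004,0,0,0],[0,0,0.006,0,0,0],[0,0,0.007,0,0,0],[0,0,0.007,0,0,0]],
  ],
)

```text
time: 9.1
eef_pos: [472.1, -162.7, 338.8]
tool_rot: [[-0.858, 0.263, 0.442], [0.2, 0.962, -0.184], [-0.474, -0.07, -0.878]]
wrist_force: [-0.3, 0.0, -1.5]
width: 0.192
grasp_force: 58.6
```

Request:
move_arm(
  rows=[
    [[0,0,0.002,0,0,0],[0,0,0.004,0,0,0],[0,0,0.006,0,0,0],[0,0,0.007,0,0,0],[0,0,0.007,0,0,0]],
  ],
)

```text
time: 9.6
eef_pos: [475.3, -164.1, 333.2]
tool_rot: [[-0.857, 0.263, 0.443], [0.2, 0.962, -0.184], [-0.475, -0.069, -0.877]]
wrist_force: [-5.1, 2.4, 6.8]
width: 0.191
grasp_force: 59.0
```

Request:
move_arm(
  rows=[
    [[0,0,-0.002,0,0,0],[0,0,-0.003,0,0,0],[0,0,-0.003,0,0,0],[0,0,-0.003,0,0,0],[0,0,-0.003,0,0,0]],
  ],
)

```text
time: 10.1
eef_pos: [473.9, -163.5, 335.5]
tool_rot: [[-0.857, 0.263, 0.443], [0.2, 0.962, -0.184], [-0.474, -0.07, -0.878]]
wrist_force: [-2.4, 1.1, 3.2]
width: 0.196
grasp_force: 59.0
```

```bash
python3 -c "
from h import *
state(); go(mouth+ax*(L-20))"
```

```text
nose depth 93.00681525637799 offaxis [-0.17 -0.29 -0.02] F axial 4.035471415680759 F [-2.36  1.11  3.18] ang 0.0
t 10.1 pos [ 473.92 -163.46  335.52] q [-10.6   11.33  26.9  125.19  -4.43  16.28  94.24] F [-2.36  1.11  3.18] 
shift mm [ -0.13   0.29 -73.01] turn [-0.  0.  0.]
```

Request:
move_arm(
  rows=[
    [[0,0,0,0,0,0],[0,0,0,0,0,0],[0,0,0,0,0,0],[0,0,0,0,0,0],[0,0,0,0,0,0]],
  ],
)

```text
time: 10.6
eef_pos: [473.9, -163.4, 335.5]
tool_rot: [[-0.857, 0.263, 0.443], [0.2, 0.962, -0.184], [-0.474, -0.07, -0.878]]
wrist_force: [-2.5, 1.1, 2.7]
width: 0.194
grasp_force: 59.0
```

Request:
move_arm(
  rows=[
    [[0,0,-0.008,0,0,0],[0,0,-0.024,0,0,0],[0,0,-0.044,0,0,0],[0,0,-0.062,0,0,0],[0,0,-0.0715,0,0,0]],
  ],
)

```text
time: 11.1
eef_pos: [441.5, -150.1, 399.3]
tool_rot: [[-0.857, 0.263, 0.443], [0.2, 0.962, -0.184], [-0.475, -0.069, -0.877]]
wrist_force: [-0.0, 1.0, -0.8]
width: 0.194
grasp_force: 58.8
```

Request:
move_arm(
  rows=[
    [[0,0,0,0,0,0],[0,0,0,0,0,0],[0,0,0,0,0,0]],
  ],
)

```text
time: 11.4
eef_pos: [442.1, -150.1, 397.6]
tool_rot: [[-0.858, 0.263, 0.441], [0.2, 0.962, -0.184], [-0.473, -0.07, -0.878]]
wrist_force: [0.8, -0.8, -1.1]
width: 0.193
grasp_force: 58.7
```

```bash
python3 - <<'E'
from h import *
import cv2
go(mouth+ax*(L-20)); state()
print(proj("scene",mouth),proj("scene",mouth+ax*20))
im=r.grab_frame("scene"); np.save("scene3.npy",im); cv2.imwrite("pics/g3.png",cv2.resize(im[240:330,80:180,::-1],(600,540),interpolation=cv2.INTER_CUBIC))
E
```

```text
t 11.4 pos [ 442.1  -150.14  397.6 ] q [-19.18   1.59  32.51 125.2    8.62  25.5   82.  ] F [ 0.85 -0.81 -1.13] 
shift mm [-0.61  0.17 -1.99] turn [-0. -0.  0.]
nose depth 21.98031287678519 offaxis [-1.01 -0.05 -0.5 ] F axial -1.5107587836938385 F [ 0.85 -0.81 -1.13] ang 0.0
[130.51 288.72] [125.92 281.13]
```

View pics/g3.png

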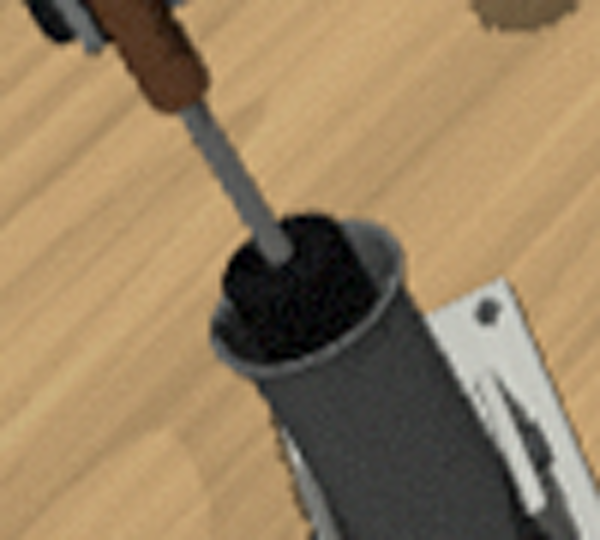

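The head's top (272,252) is about 20 mm outside the rim plane, so half of the head shows. Second stroke.

Request:
move_arm(
  rows=[
    [[0.0003,0,-0.002,0,0,0],[0.0003,0,0.008,0,0,0],[0.0003,0,0.021,0,0,0],[0.0003,0,0.032,0,0,0],[0.0003,0,0.037,0,0,0]],
  ],
)

```text
time: 11.95
eef_pos: [458.4, -157.0, 364.5]
tool_rot: [[-0.858, 0.263, 0.44], [0.2, 0.962, -0.185], [-0.472, -0.071, -0.879]]
wrist_force: [0.8, 0.6, -0.4]
width: 0.193
grasp_force: 58.7
```

Request:
move_arm(
  rows=[
    [[0,0,0.002,0,0,0],[0,0,0.004,0,0,0],[0,0,0.006,0,0,0],[0,0,0.007,0,0,0],[0,0,0.007,0,0,0]],
  ],
)

```text
time: 12.45
eef_pos: [461.4, -158.3, 359.6]
tool_rot: [[-0.857, 0.263, 0.443], [0.2, 0.962, -0.184], [-0.474, -0.069, -0.878]]
wrist_force: [0.4, 0.2, -1.2]
width: 0.193
grasp_force: 58.7
```

Request:
move_arm(
  rows=[
    [[0,0,0.002,0,0,0],[0,0,0.004,0,0,0],[0,0,0.006,0,0,0],[0,0,0.007,0,0,0],[0,0,0.007,0,0,0]],
  ],
)

```text
time: 12.95
eef_pos: [464.5, -159.6, 353.2]
tool_rot: [[-0.858, 0.263, 0.442], [0.2, 0.962, -0.184], [-0.474, -0.07, -0.878]]
wrist_force: [-0.2, -1.7, -1.5]
width: 0.193
grasp_force: 58.7
```

Request:
move_arm(
  rows=[
    [[0,0,0.002,0,0,0],[0,0,0.004,0,0,0],[0,0,0.006,0,0,0],[0,0,0.007,0,0,0],[0,0,0.007,0,0,0]],
  ],
)

```text
time: 13.45
eef_pos: [467.6, -160.9, 347.0]
tool_rot: [[-0.858, 0.263, 0.442], [0.2, 0.962, -0.184], [-0.474, -0.07, -0.878]]
wrist_force: [-0.1, -0.4, -1.2]
width: 0.197
grasp_force: 58.7
```

Request:
move_arm(
  rows=[
    [[0,0,0.002,0,0,0],[0,0,0.004,0,0,0],[0,0,0.006,0,0,0],[0,0,0.007,0,0,0],[0,0,0.007,0,0,0]],
  ],
)

```text
time: 13.95
eef_pos: [470.7, -162.2, 340.9]
tool_rot: [[-0.858, 0.263, 0.442], [0.2, 0.962, -0.184], [-0.474, -0.07, -0.878]]
wrist_force: [-0.2, 0.7, -0.7]
width: 0.198
grasp_force: 58.7
```

Request:
move_arm(
  rows=[
    [[0,0,0.002,0,0,0],[0,0,0.004,0,0,0],[0,0,0.006,0,0,0],[0,0,0.006,0,0,0],[0,0,0.006,0,0,0]],
  ],
)

```text
time: 14.45
eef_pos: [473.4, -163.3, 335.9]
tool_rot: [[-0.857, 0.263, 0.443], [0.2, 0.962, -0.184], [-0.474, -0.069, -0.878]]
wrist_force: [-1.1, 1.6, 1.4]
width: 0.196
grasp_force: 58.8
```

Request:
move_arm(
  rows=[
    [[0,0,0.001,0,0,0],[0,0,0.0015,0,0,0],[0,0,0.0015,0,0,0],[0,0,0.0015,0,0,0],[0,0,0.0015,0,0,0]],
  ],
)

```text
time: 14.95
eef_pos: [474.1, -163.5, 334.6]
tool_rot: [[-0.857, 0.263, 0.443], [0.2, 0.962, -0.184], [-0.474, -0.07, -0.878]]
wrist_force: [-1.1, 1.1, 3.3]
width: 0.195
grasp_force: 58.9
```

Request:
move_arm(
  rows=[
    [[0,0,0,0,0,0],[0,0,0,0,0,0],[0,0,0,0,0,0],[0,0,0,0,0,0],[0,0,0,0,0,0]],
  ],
)

```text
time: 15.45
eef_pos: [474.1, -163.5, 334.5]
tool_rot: [[-0.857, 0.263, 0.443], [0.2, 0.962, -0.184], [-0.474, -0.07, -0.878]]
wrist_force: [-1.9, 1.7, 3.9]
width: 0.197
grasp_force: 58.9
```

```bash
python3 -c "
from h import *
state(); go(mouth+ax*(L-20))"
```

```text
nose depth 93.95772814436178 offaxis [-0.46 -0.14 -0.2 ] F axial 4.577413322720639 F [-1.9   1.66  3.91] ang 0.0
t 15.45 pos [ 474.07 -163.52  334.52] q [-11.48  11.51  27.95 125.27  -5.61  16.15  95.38] F [-1.9   1.66  3.91] 
shift mm [ -0.45   0.25 -73.96] turn [ 0. -0.  0.]
```

Request:
move_arm(
  rows=[
    [[0,0,-0.008,0,0,0],[0,0,-0.024,0,0,0],[0,0,-0.044,0,0,0],[0,0,-0.064,0,0,0],[0,0,-0.074,0,0,0]],
  ],
)

```text
time: 15.95
eef_pos: [440.6, -150.0, 400.5]
tool_rot: [[-0.857, 0.263, 0.443], [0.2, 0.962, -0.184], [-0.475, -0.069, -0.877]]
wrist_force: [-0.0, -0.3, -0.9]
width: 0.195
grasp_force: 58.8
```

Request:
move_arm(
  rows=[
    [[0,0,0,0,0,0],[0,0,0,0,0,0],[0,0,0,0,0,0]],
  ],
)

```text
time: 16.25
eef_pos: [441.2, -149.8, 398.7]
tool_rot: [[-0.858, 0.263, 0.441], [0.2, 0.962, -0.184], [-0.473, -0.07, -0.878]]
wrist_force: [-0.0, 0.3, -0.8]
width: 0.198
grasp_force: 58.8
```

```bash
python3 -c "
from h import *
state()"
```

```text
nose depth 20.54059848229188 offaxis [-1.31 -0.05 -0.65] F axial -0.6356935886658409 F [-0.01  0.32 -0.8 ] ang 0.0
```

Request:
move_arm(
  rows=[
    [[-0.0003,0,0.006,0,0,0],[-0.0003,0,0.018,0,0,0],[-0.0003,0,0.03,0,0,0],[-0.0003,0,0.038,0,0,0],[-0.0003,0,0.042,0,0,0]],
  ],
)

```text
time: 16.75
eef_pos: [460.3, -157.9, 361.1]
tool_rot: [[-0.859, 0.263, 0.44], [0.2, 0.962, -0.185], [-0.472, -0.071, -0.879]]
wrist_force: [-0.5, 1.0, -0.8]
width: 0.192
grasp_force: 58.8
```

Request:
move_arm(
  rows=[
    [[0,0,0.002,0,0,0],[0,0,0.004,0,0,0],[0,0,0.006,0,0,0],[0,0,0.007,0,0,0],[0,0,0.007,0,0,0]],
  ],
)

```text
time: 17.25
eef_pos: [463.2, -159.0, 356.7]
tool_rot: [[-0.857, 0.263, 0.443], [0.2, 0.962, -0.184], [-0.474, -0.069, -0.878]]
wrist_force: [-0.8, -0.3, -0.6]
width: 0.195
grasp_force: 58.8
```

Request:
move_arm(
  rows=[
    [[0,0,0.002,0,0,0],[0,0,0.004,0,0,0],[0,0,0.006,0,0,0],[0,0,0.008,0,0,0],[0,0,0.008,0,0,0]],
  ],
)

```text
time: 17.75
eef_pos: [466.8, -160.5, 349.2]
tool_rot: [[-0.858, 0.263, 0.442], [0.2, 0.962, -0.184], [-0.474, -0.07, -0.878]]
wrist_force: [-0.0, -0.3, -1.3]
width: 0.195
grasp_force: 58.8
```

Request:
move_arm(
  rows=[
    [[0,0,0.002,0,0,0],[0,0,0.004,0,0,0],[0,0,0.006,0,0,0],[0,0,0.008,0,0,0],[0,0,0.008,0,0,0]],
  ],
)

```text
time: 18.25
eef_pos: [470.3, -161.9, 342.2]
tool_rot: [[-0.858, 0.263, 0.442], [0.2, 0.962, -0.184], [-0.474, -0.07, -0.878]]
wrist_force: [0.5, 0.5, -1.0]
width: 0.199
grasp_force: 58.8
```

Depth is about 85 mm; the target is roughly 94 mm if the piston hasn't moved.

Request:
move_arm(
  rows=[
    [[0,0,0.002,0,0,0],[0,0,0.004,0,0,0],[0,0,0.006,0,0,0],[0,0,0.007,0,0,0],[0,0,0.007,0,0,0]],
  ],
)

```text
time: 18.75
eef_pos: [473.5, -163.2, 336.4]
tool_rot: [[-0.857, 0.263, 0.443], [0.2, 0.962, -0.184], [-0.474, -0.07, -0.878]]
wrist_force: [-0.4, 0.6, 1.4]
width: 0.197
grasp_force: 58.8
```

Request:
move_arm(
  rows=[
    [[0,0,0.001,0,0,0],[0,0,0.002,0,0,0],[0,0,0.002,0,0,0],[0,0,0.002,0,0,0],[0,0,0.002,0,0,0]],
  ],
)

```text
time: 19.25
eef_pos: [474.3, -163.6, 334.8]
tool_rot: [[-0.857, 0.263, 0.443], [0.2, 0.962, -0.184], [-0.474, -0.07, -0.878]]
wrist_force: [-1.6, 1.6, 4.3]
width: 0.196
grasp_force: 58.9
```

Request:
move_arm(
  rows=[
    [[0,0,0,0,0,0],[0,0,0,0,0,0],[0,0,0,0,0,0],[0,0,0,0,0,0],[0,0,0,0,0,0]],
  ],
)

```text
time: 19.75
eef_pos: [474.3, -163.6, 334.7]
tool_rot: [[-0.857, 0.263, 0.443], [0.2, 0.962, -0.184], [-0.474, -0.07, -0.878]]
wrist_force: [-3.7, 2.4, 4.7]
width: 0.195
grasp_force: 58.9
```

```bash
python3 -c "
from h import *
state(); go(mouth+ax*(L+45))"
```

```text
nose depth 93.9588005747518 offaxis [-0.22 -0.17 -0.07] F axial 6.167758452588357 F [-3.68  2.36  4.68] ang 0.0
t 19.75 pos [ 474.32 -163.56  334.65] q [-12.63  11.62  29.31 125.29  -6.82  16.19  96.56] F [-3.68  2.36  4.68] 
shift mm [  -0.16    0.24 -138.96] turn [ 0. -0.  0.]
```

Third press done. Withdraw fully and return.

Request:
move_arm(
  rows=[
    [[0,0,-0.008,0,0,0],[0,0,-0.024,0,0,0],[0,0,-0.042,0,0,0],[0,0,-0.06,0,0,0],[0,0,-0.08,0,0,0]],
  ],
)

```text
time: 20.25
eef_pos: [438.2, -148.8, 405.0]
tool_rot: [[-0.858, 0.263, 0.441], [0.2, 0.962, -0.185], [-0.473, -0.07, -0.878]]
wrist_force: [0.6, -0.8, -0.7]
width: 0.191
grasp_force: 58.8
```

Request:
move_arm(
  rows=[
    [[0,0,-0.015,0,0,0],[0,0,-0.03,0,0,0],[0,0,-0.045,0,0,0],[0,0,-0.056,0,0,0],[0,0,-0.06,0,0,0]],
  ],
)

```text
time: 20.75
eef_pos: [411.8, -138.0, 458.3]
tool_rot: [[-0.857, 0.263, 0.444], [0.2, 0.962, -0.184], [-0.475, -0.069, -0.877]]
wrist_force: [0.3, -0.2, -0.8]
width: 0.194
grasp_force: 58.8
```

```bash
python3 -c "
from h import *
state(); go([637.6,197.8,482],[0,0,-1]); print(r.read_state()['tool_rot'])"
```

```text
nose depth -46.93814640982139 offaxis [ 0.06 -0.41  0.11] F axial -0.831179632351229 F [ 0.25 -0.24 -0.77] ang 0.0
t 20.75 pos [ 411.83 -137.96  458.31] q [-24.28  -7.97  32.54 123.66  18.27  36.22  72.57] F [ 0.25 -0.24 -0.77] 
shift mm [-137.51  380.85   17.72] turn [-0.07  0.5   0.  ]
[[-0.86  0.26  0.44]
 [ 0.2   0.96 -0.18]
 [-0.48 -0.07 -0.88]]
```

Request:
move_arm(
  rows=[
    [[-0.006,0.016,0.001,0,0,0],[-0.018,0.05,0.002,0,0,0],[-0.032,0.088,0.004,0,0,0],[-0.047,0.13,0.006,0,0,0],[-0.062,0.171,0.008,0,0,0]],
  ],
)

```text
time: 21.25
eef_pos: [514.6, 14.2, 467.5]
tool_rot: [[-0.858, 0.263, 0.442], [0.2, 0.962, -0.185], [-0.474, -0.07, -0.878]]
wrist_force: [1.1, -0.5, -0.1]
width: 0.195
grasp_force: 58.8
```

Request:
move_arm(
  rows=[
    [[-0.015,0.042,0.002,-0.014,0.1,0],[-0.03,0.084,0.004,-0.028,0.2,0],[-0.044,0.124,0.006,-0.042,0.3,0],[-0.058,0.16,0.0075,-0.056,0.4,0],[-0.068,0.19,0.009,-0.07,0.495,0]],
  ],
)

```text
time: 21.75
eef_pos: [627.3, 183.0, 478.1]
tool_rot: [[-0.969, 0.245, -0.005], [0.245, 0.969, -0.001], [0.005, -0.003, -1.0]]
wrist_force: [-0.0, 0.1, -0.9]
width: 0.192
grasp_force: 58.5
```

Request:
move_arm(
  rows=[
    [[0,0,0,0,0,0],[0,0,0,0,0,0],[0,0,0,0,0,0]],
  ],
)

```text
time: 22.05
eef_pos: [625.9, 179.3, 478.6]
tool_rot: [[-0.969, 0.249, -0.001], [0.249, 0.969, -0.004], [0.0, -0.004, -1.0]]
wrist_force: [0.1, 1.3, -0.5]
width: 0.196
grasp_force: 58.6
```

```bash
python3 -c "
from h import *
go([637.6,197.8,330],[0,0,-1])"
```

```text
t 22.05 pos [625.92 179.27 478.6 ] q [-31.38  21.97  16.33  86.65  -6.13  72.42  61.3 ] F [ 0.07  1.27 -0.49] 
shift mm [ -6.76  21.47 148.51] turn [-0. -0.  0.]
```

Request:
move_arm(
  rows=[
    [[-0.003,0.01,0,0,0,0],[-0.0068,0.0213,0.005,0,0,0],[-0.0068,0.0213,0.03,0,0,0],[-0.0068,0.0213,0.06,0,0,0],[-0.0068,0.0213,0.085,0,0,0]],
  ],
)

```text
time: 22.55
eef_pos: [637.7, 200.2, 392.5]
tool_rot: [[-0.969, 0.246, -0.001], [0.246, 0.969, -0.002], [0.001, -0.002, -1.0]]
wrist_force: [0.1, -0.0, -0.5]
width: 0.192
grasp_force: 58.7
```

Request:
move_arm(
  rows=[
    [[0,0,0,0,0,0],[0,0,0,0,0,0],[0,0,0,0,0,0]],
  ],
)

```text
time: 22.85
eef_pos: [638.5, 199.6, 395.9]
tool_rot: [[-0.969, 0.247, 0.002], [0.247, 0.969, -0.001], [-0.002, -0.001, -1.0]]
wrist_force: [0.2, 0.5, -0.9]
width: 0.196
grasp_force: 58.7
```

```bash
python3 - <<'E'
from h import *
import cv2
go([637.6,197.8,320],[0,0,-1])
print(proj("scene",np.array([637.6,197.8,8.])),proj("scene",r.read_state()["eef_pos"]-[0,0,L]))
im=r.grab_frame("scene"); cv2.imwrite("pics/g4.png",cv2.resize(im[130:220,240:340,::-1],(600,540),interpolation=cv2.INTER_CUBIC))
E
```

```text
t 22.85 pos [638.52 199.58 395.94] q [-31.6   26.93  15.25  90.15  -7.51  63.83  61.09] F [ 0.19  0.49 -0.89] 
shift mm [ 0.63 -1.9  75.94] turn [-0.  0.  0.]
[287.38 198.3 ] [290.29 180.75]
```

View pics/g4.png

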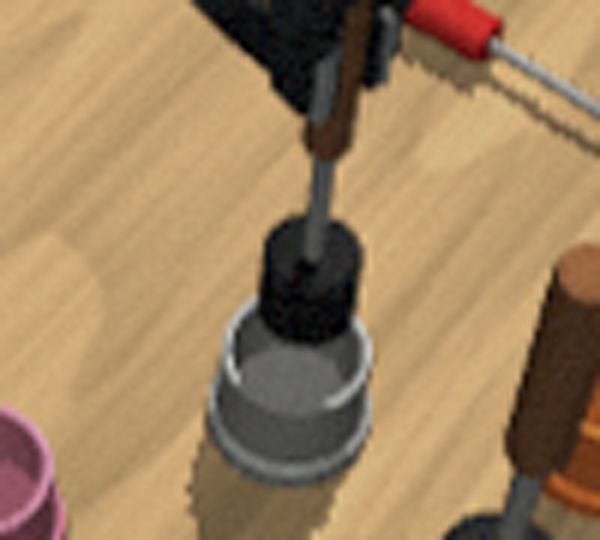

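The brush hangs centred above the cup (nose ≈(305,315), rim ≈(297,350)). Lowering.

Request:
move_arm(
  rows=[
    [[0.0006,-0.0018,0.006,0,0,0],[0.0006,-0.0018,0.022,0,0,0],[0.0006,-0.0018,0.042,0,0,0],[0.0006,-0.0018,0.058,0,0,0],[0.0006,-0.0018,0.068,0,0,0]],
  ],
)

```text
time: 23.4
eef_pos: [636.5, 197.4, 324.7]
tool_rot: [[-0.969, 0.247, -0.002], [0.247, 0.969, -0.003], [0.002, -0.003, -1.0]]
wrist_force: [0.6, -0.0, -0.8]
width: 0.194
grasp_force: 58.7
```

Request:
move_arm(
  rows=[
    [[0,0,0.003,0,0,0],[0,0,0.005,0,0,0],[0,0,0.007,0,0,0],[0,0,0.008,0,0,0],[0,0,0.008,0,0,0]],
  ],
)

```text
time: 23.9
eef_pos: [636.9, 197.5, 318.4]
tool_rot: [[-0.969, 0.247, -0.0], [0.247, 0.969, -0.002], [-0.0, -0.002, -1.0]]
wrist_force: [0.1, -0.5, -1.1]
width: 0.193
grasp_force: 58.7
```

Request:
move_arm(
  rows=[
    [[0,0,0.0005,0,0,0],[0,0,0.001,0,0,0],[0,0,0.0014,0,0,0],[0,0,0.0014,0,0,0],[0,0,0.0014,0,0,0]],
  ],
)

```text
time: 24.4
eef_pos: [636.9, 197.5, 317.0]
tool_rot: [[-0.969, 0.247, -0.001], [0.247, 0.969, -0.002], [0.0, -0.002, -1.0]]
wrist_force: [-0.2, -0.8, 2.0]
width: 0.193
grasp_force: 58.8
```

Request:
move_arm(
  rows=[
    [[0,0,0,0,0,0],[0,0,0,0,0,0],[0,0,0,0,0,0],[0,0,0,0,0,0],[0,0,0,0,0,0]],
  ],
  jaw=1,
)

```text
time: 24.9
eef_pos: [636.8, 197.6, 316.6]
tool_rot: [[-0.969, 0.247, -0.001], [0.247, 0.969, -0.002], [0.0, -0.003, -1.0]]
wrist_force: [0.1, -0.2, 0.5]
width: 0.994
grasp_force: 0.0
```

Request:
move_arm(
  rows=[
    [[0,0,0,0,0,0],[0,0,-0.01,0,0,0],[0,0,-0.03,0,0,0],[0,0,-0.06,0,0,0],[0,0,-0.1,0,0,0]],
  ],
)

```text
time: 25.4
eef_pos: [636.4, 197.7, 416.7]
tool_rot: [[-0.969, 0.247, -0.004], [0.247, 0.969, -0.004], [0.003, -0.004, -1.0]]
wrist_force: [0.5, 0.4, -0.2]
width: 0.998
grasp_force: 0.0
```

Request:
move_arm(
  rows=[
    [[0,0,-0.03,0,0,0],[0,0,-0.05,0,0,0],[0,0,-0.05,0,0,0],[0,0,-0.05,0,0,0],[0,0,-0.05,0,0,0]],
  ],
)

```text
time: 25.9
eef_pos: [636.6, 197.9, 465.2]
tool_rot: [[-0.969, 0.247, -0.004], [0.247, 0.969, -0.003], [0.003, -0.004, -1.0]]
wrist_force: [-0.4, -0.8, 0.1]
width: 1.003
grasp_force: 0.0
```

```bash
python3 - <<'E'
from h import *
import cv2
s=r.read_state(); print(s["eef_pos"],s["wrist_force"],s["width"])
im=r.grab_frame("scene"); cv2.imwrite("pics/g5.png",cv2.resize(im[:,:,::-1],(800,600),interpolation=cv2.INTER_CUBIC))
E
```

```text
[636.59 197.91 465.19] [-0.38 -0.76  0.14] 1.0026809907501921
```

View pics/g5.png

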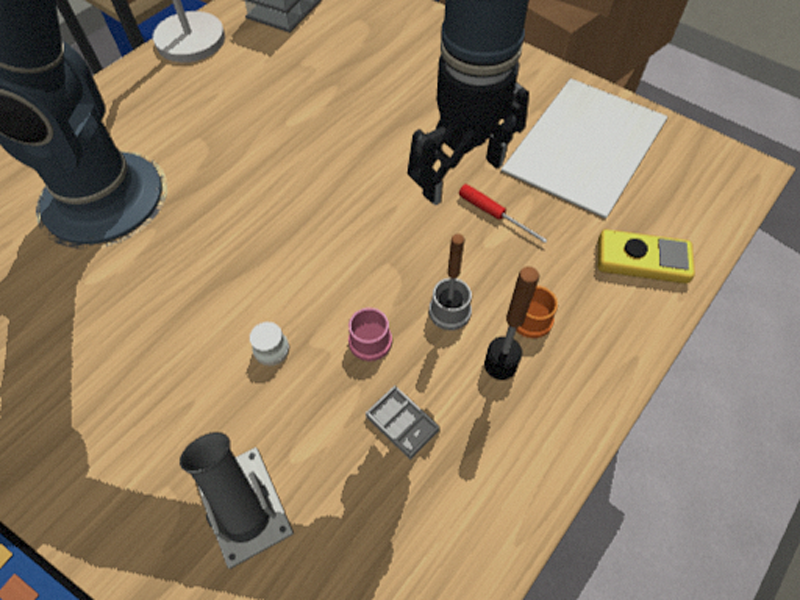

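The brush stands upright in the grey cup at (455,270). The jar, tray and screwdriver haven't moved, and the gripper is clear.

```bash
python3 -c "
from cell import r
print(r.sign_off())"
```

```text
the job is handed in; nothing more can be done
None
```

The job is handed in at about 26 s: three strokes pressed and held at about 4–6 N (highest reading about 9 N, first stroke), the brush is back upright in its holder and released, and the jar, tray and screwdriver were left in place.

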